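# Gauge a circuit board and hold the spring clamp open to its width

### The job

Slide the red jaw of the board holder shut on the circuit board that lies in its gauge bay, until the board is gently squeezed against the fixed bar, and leave the jaw there. Then pull the yellow spring-return clamp jaw open until its pointer is in line with the red pointer on the scale, and keep it there: finish while still holding the clamp open yourself, so that a board can be loaded. Leave the spare board and the other things on the bench alone.

Things in the scene. Friction and masses are not known exactly. Their poses are not given: they have to be found in the camera images.
- holder: Low board holder, 190 x 145 mm, fixed to the bench. Origin on the bench. Own x: across the slides, own y: along them. Rails along y at x = -104, 0 (white scale rail 24 mm wide, line every 5 mm) and 74 mm, 10 to 14 mm high. Gauge bay at x -98 to -12 (board lies on the bench in it), clamp bay at x 12 to 68. End bar 9 mm high at y = -71. Brass spring barrel, 24 mm high, at x = 74, y = 69 to 131.
- anvil: Fixed bar of bare aluminium across both bays at the +y end of the holder, 190 x 14 x 22 mm. Same axes as the holder. Origin at bench height, in its front face (which looks to the holder's -y), at holder x = 0, y = 55 mm.
- gauge_jaw (a joint): Red-gripped gauge jaw across the gauge bay (100 x 16 mm, 21 mm high, its face reaching down to the bench), which slides along the holder's y. Value in m: how far it has been slid from fully open toward the anvil (holder +y). The gap between its face and the anvil is 0.090 m minus this value. It has a sliding friction of about 3 N and stays where it is left.
- gauge_grip (a point): Point in the red upright grip of the gauge jaw (grip 30 mm along the holder's x, 12 mm thick along its y, from 21 to 61 mm above the bench, nothing higher than 24 mm beside it); the point is 45 mm above the bench, in the middle of the grip, 8 mm behind (holder -y of) the jaw's face. Grip it from above with the fingers closing along the holder's y.
- gauge_pointer (a point): Tip line of the small red pointer of the gauge jaw, level with that jaw's face, over the white scale rail, 18 mm above the bench. Axes as the holder's.
- clamp_jaw (a joint): Yellow-gripped clamp jaw across the clamp bay (69 x 16 mm, 21 mm high), which slides along the holder's y. Value in m: its opening, i.e. the gap between its face and the anvil; 0 is shut, 0.075 the stop. It opens toward the holder's -y. A spring draws it shut: about 3.3 N at 0, growing by 1.3 N for every 10 mm; it snaps back when let go.
- clamp_grip (a point): Point in the yellow upright grip of the clamp jaw, same size as the red one and taken in the same way; the point is 45 mm above the bench, in the middle of the grip, 8 mm on the holder's -y side of the jaw's face.
- clamp_pointer (a point): Tip line of the small yellow pointer of the clamp jaw, level with that jaw's face, over the white scale rail, 18 mm above the bench. Axes as the holder's. It is to end at the same holder y as the red pointer, whose x is 13 mm less.
- board_large: Green circuit board 50 x 70 mm (its x by its y), 2 mm thick, 11 mm high with components, about 18 g, lying loose. Origin under its middle. Either this board or the small one lies in the gauge bay, its 50 mm width roughly along the holder's y; the other lies spare on the bench beyond the anvil.
- board_small: Green circuit board 40 x 62 mm (its x by its y), 2 mm thick, 11 mm high with components, about 18 g, lying loose. Origin under its middle. Lies in the gauge bay (40 mm width along the holder's y) or spare beyond the anvil.
- solder_spool: Bystander: grey spool of solder, 66 x 60 x 34 mm, origin under its middle.
- paste_jar: Bystander: small white jar with green lid, 41 mm wide, 34 mm high, origin under its middle.
- magnet_dish: Bystander: round steel dish with screws, 77 mm wide, 15 mm high, origin under its middle.
Not all that is in view belongs to the job. Leave any blue look-alike of the board_small alone.

How it is judged:
By the outcome, as a careful person would: the job done as asked, in the order asked, and still so for the second after the job is handed in, while the arm keeps its last pose, push and grip.
It also fails if it takes over 48 s, if anything falls off the work surface, if the arm or the gripper's body presses on something with over 40 N, if the wrist force passes 120 N, or if a joint passes its speed limit or range.

### The arm

A 6-joint arm with a two-finger parallel gripper is mounted at the origin on a cart in front of the work surface, level with it; the furniture and walls round the work are solid. World frame = base frame: x ahead of the robot, y to its left, z up, the work surface at z = 0. Lengths are in m, angles in rad, forces in N, time in s.
With the tool pointing down it reaches from about 0.375 to 0.975 m from the base axis. Payload 3.8 kg.
Tool frame: the origin (TCP) lies between the finger pads; the fingertips stand 22 mm ahead of it and the grasp point (between the pads) lies 3 mm ahead of it (bot.finger_overhang is the distance from the TCP to the fingertips, in m); x points along the fingers, y is the direction in which the jaws open and shut, and the axes are right-handed (so a half turn about x gives the same grasp; the last joint's range is limited). The gripper opens to 85 mm and grips with 20 to 120 N. Pads are 22 mm wide; open, the fingers measure 114 mm over their backs; the gripper's body (76 mm by 85 mm) begins 54 mm behind the grasp point. The pads swing forward as they close: fully open they stand 13 mm farther back than shut.
Start: joints at [-1.327, 0.264, 1.604, -0, 1.274, -0.037], TCP at [0.187, -0.649, 0.253] pointing down, gripper open.
Joint ranges: [-2.63, 2.63], [-0.94, 2.18], [0.31, 2.57], [-1.31, 4.45], [0, 2.66], [-2.55, 2.55]. Speed limits (rad/s): [2.57, 2.57, 3.14, 3.14, 3.14, 3.14].

### API

Orientations are given as a rotation vector (axis times angle).
In Python, from workcell import bot gives the robot as it stands. The module is installed in compiled form; this text tells all that it offers.
- The arm moves only by the tool arm_command, never from a script. Its argument "series" is a list that holds one entry, the list of rows, each a list of 7 numbers: the turn, a rotation vector about the tool's x, y, z in rad, then the shift along the tool's x, y, z in cm, then the opening, from 0 (shut) to 1 (fully open). In form: [[[rx, ry, rz, x, y, z, grip], ...]]. A call has 1 to 10 rows; each row shifts and turns the pose as measured when the row begins, along the tool's axes as they then stand; what a row does not reach is not made up. A row lasts 1/10 s, in which the tool goes at most 50 mm and 8.59 degrees, less where a joint would pass 70% of its speed; a pose out of reach is approached as far as the arm can. A call is refused whole if a number of a shift passes 5 or a number of a turn 0.15, either way. A call with a gripper value outside its range is refused whole. The fingers move at their own pace and stop on an object; "newtons" is the grip in N (left out, the last holds). Time passes only in rows, so rows that do not move let the fingers close. It gives the time, the measured TCP pose, the force and the opening at its end, in the units of the state.
- bot.read_state(): the state, without advancing time (a new reading comes with each control period).
- bot.read_camera(name): name is "side" or "top"; returns (picture, depth): 400x640x3 uint8, blue, green, red; 400x640 float32, m along the optical axis (not along the pixel's ray), 0 where there is no reading.
- bot.camera_info(name): a dict with "K" (3x3 intrinsics, pixels), "extrinsics" (4x4, takes a point from camera to world coordinates). Camera axes: x right, y down, z forward; pixel columns grow to the right and rows downward; lengths in m; the calibration is good to about 2 mm. A picture is of the moment at which its call begins. camera_info takes no time and is no camera call.
- bot.finish_job(): hands the job in, once; it reports no verdict.
The state is a dict: "time": time; "q": joint angles; "joint_vel": joint speeds; "joint_torque": joint torques, N m; "tool_pos": TCP position; "tcp_rot": TCP orientation; "wrist_force": force on the tool from outside, world axes, zero at the start; "torque": the same for the moment, N m; "width": opening from 0.0 (shut) to 1.0 (fully open).
Only numpy, scipy, OpenCV 4.12 (cv2) and the standard library are available. Lean on these libraries where they do the work, as an engineer would, in place of code of your own. Each camera call takes 0.05 s, during which the arm holds its last target.

## Working session

There is one attempt and no reset: what is moved stays moved. The work goes in short steps, Python scripts to look and compute and a tool call to move; the robot and the scene stay as the last step left them, time stands still between calls to the robot, and variables do not carry over. Pictures are saved under pics/ and viewed, and the job is handed in when it is done.

Besides the shell and the picture viewer there is one more tool, called after ">>>" by a JSON object that holds its "op" and its "data". arm_command: Moves the arm, as the interface text tells. Its arguments: {"type":"object","properties":{"series":{"type":"array"},"newtons":{"type":"number"}},"required":["series"]}

```bash
mkdir -p pics; python3 - <<'E'
from workcell import bot
import cv2,numpy as np
print(bot.read_state())
for n in("side","top"):
    im,d=bot.read_camera(n); cv2.imwrite(f"pics/{n}0.png",im); np.savez(f"{n}0.npz",im=im,d=d)
    c=bot.camera_info(n); print(n,np.round(c["K"],2),np.round(c["extrinsics"],4))
E
```

```text
{'time': 0.0, 'q': array([-1.32690367e+00,  2.64780724e-01,  1.60541600e+00, -1.17125628e-05,
        1.27368871e+00, -3.68979110e-02]), 'joint_vel': array([ 1.13535766e-04,  5.65569331e-04,  6.70175076e-04,  7.88904400e-04,
       -7.75108264e-05, -1.20660326e-03]), 'joint_torque': array([-1.05240251e-03, -5.15113020e+01, -3.67320693e+01,  6.03849412e-05,
        1.27893907e-02, -1.03637376e-05]), 'tool_pos': array([ 0.18688002, -0.64788713,  0.25192071]), 'tcp_rot': array([ 2.07167325,  0.29520444, -2.07219221]), 'wrist_force': array([ 0.25770797, -0.72783722,  0.68225738]), 'torque': array([ 0.03018619, -0.01931101, -0.0023291 ]), 'width': 1.001534722075763}
side [[444.44   0.   321.6 ]
 [  0.   444.44 193.43]
 [  0.     0.     1.  ]] [[ 0.9985 -0.023   0.05    0.5751]
 [-0.0549 -0.4562  0.8882 -0.8265]
 [ 0.0024 -0.8896 -0.4568  0.5489]
 [ 0.      0.      0.      1.    ]]
top [[495.99   0.   319.37]
 [  0.   495.99 206.3 ]
 [  0.     0.     1.  ]] [[ 0.173  -0.9597  0.2213  0.4143]
 [-0.9849 -0.1688  0.0377  0.1083]
 [ 0.0012 -0.2245 -0.9745  1.0481]
 [ 0.      0.      0.      1.    ]]
```

View pics/side0.png

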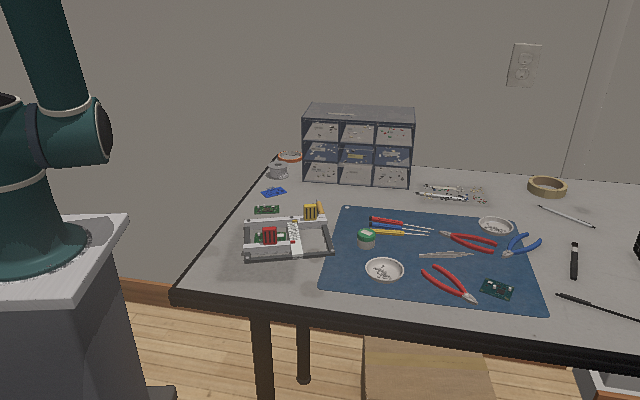

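View pics/top0.png

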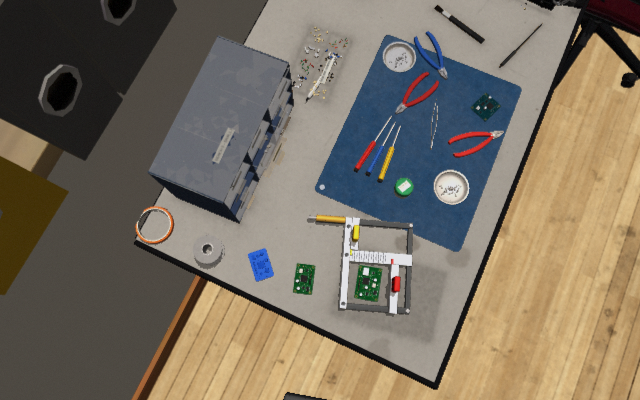

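```bash
cat > h.py <<'E'
import cv2,numpy as np
from workcell import bot
CI={n:bot.camera_info(n) for n in("side","top")}
def ray(n,u,v):
    K=CI[n]["K"];E=CI[n]["extrinsics"]
    return E[:3,3],E[:3,:3]@np.array([(u-K[0,2])/K[0,0],(v-K[1,2])/K[1,1],1])
def plane(n,u,v,z):
    o,d=ray(n,u,v);return o+d*(z-o[2])/d[2]
def proj(n,p):
    K=CI[n]["K"];E=CI[n]["extrinsics"]
    c=E[:3,:3].T@(np.asarray(p)-E[:3,3]);c=K@c;return c[:2]/c[2]
def blobs(im,col,roi):
    u0,v0,u1,v1=roi;s=cv2.cvtColor(im[v0:v1,u0:u1],cv2.COLOR_BGR2HSV)
    if col=="red":m=((s[...,0]<8)|(s[...,0]>172))&(s[...,1]>150)&(s[...,2]>60)
    else:m=(s[...,0]>22)&(s[...,0]<35)&(s[...,1]>140)&(s[...,2]>60)
    n,l,st,c=cv2.connectedComponentsWithStats(m.astype(np.uint8))
    return [(st[i]+[u0,v0,0,0,0],c[i]+[u0,v0],cv2.minAreaRect((np.argwhere(l==i)[:,::-1]+[u0,v0]).astype(np.float32))) for i in range(1,n)]
E
python3 - <<'E'
from h import *
t=np.load("top0.npz");s=np.load("side0.npz")
for n,f,roi in(("top",t,(300,200,430,330)),("side",s,(230,190,340,265))):
    for c in("red","yel"):
        for b in blobs(f["im"],c,roi):
            if b[0][4]>2:print(n,c,b[0],b[1].round(1),b[2])
u=cv2.resize(t["im"][205:325,300:430],None,fx=6,fy=6,interpolation=cv2.INTER_CUBIC)[:600*2];cv2.imwrite("pics/ct.png",cv2.resize(u,(650,600)))
cv2.imwrite("pics/cs.png",cv2.resize(s["im"][195:265,235:340],(798,532),interpolation=cv2.INTER_CUBIC))
E
```

```text
top red [391 259   2   5   9] [391.4 260.8] ((391.5, 261.0), (4.0, 1.0), 90.0)
top red [392 276   8  16 101] [396.  283.9] ((395.5, 283.5), (15.0, 7.0), 90.0)
top yel [317 216  28   4  39] [330.4 217.8] ((330.4724426269531, 217.8310546875), (27.155874252319336, 1.4117732048034668), 4.763641834259033)
top yel [353 225   6  14  74] [355.7 231.8] ((355.5, 231.5), (13.0, 5.0), 90.0)
top yel [350 250   2   5   9] [350.4 252. ] ((350.5, 252.0), (4.0, 1.0), 90.0)
side red [262 227  14   6  46] [268.7 228.4] ((268.58966064453125, 229.0758819580078), (4.899683952331543, 13.121186256408691), 85.2363510131836)
side red [264 233  13  11  33] [272.3 240.3] ((270.0, 238.0), (10.0, 12.0), 90.0)
side red [268 238   1   3   3] [268. 239.] ((268.0, 239.0), (2.0, 0.0), -90.0)
side red [291 241   4   2   8] [292.5 241.5] ((292.5, 241.5), (1.0, 3.0), 90.0)
side yel [304 204  12   3  25] [309.9 204.7] ((309.5, 205.0), (2.0, 11.0), 90.0)
```

View pics/ct.png

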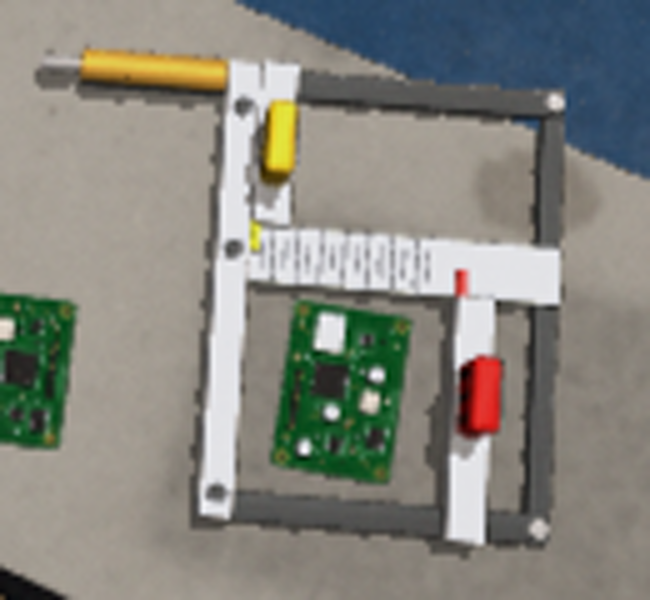

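View pics/cs.png

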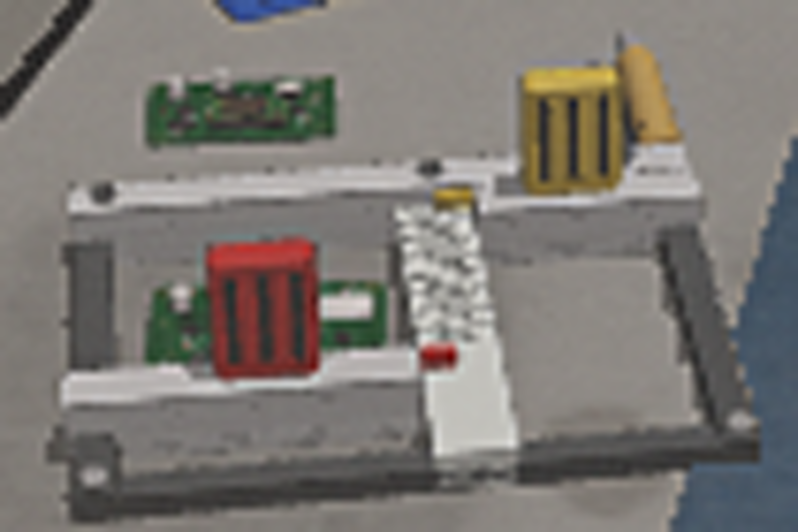

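```bash
python3 - <<'E'
from h import *
C=lambda u,v:(300+u/5-.4,205+v/5-.4)
P=lambda u,v,z:plane("top",*C(u,v),z)
for nm,u,v,z in [("anvil back top",229,62,.022),("anvil back bot",197,515,.022),("endbar outer top",565,95,.009),("endbar outer bot",550,540,.009),("anvilfront bot",233,515,.022),("anvilfront rail",248,285,.022),
 ("boardA",298,300,.002),("boardB",412,318,.002),("C",388,482,.002),("D",272,465,.002),("jawface top",457,297,.021),("jawface bot",447,543,.021),("jawback top",495,297,.021),("jawback bot",484,543,.021)]:
    print(nm,P(u,v,z).round(4))
print("red grip top", plane("top",395.2,284.,.061), plane("side",268.7,228.4,.061))
print("yel grip top", plane("top",355.3,231.,.061), plane("side",309.9,204.9,.061))
print("redptr", plane("top",391.5,261,.018), plane("side",292.5,241.5,.018)); print("yelptr", plane("top",350.5,252,.018))
print(proj("top",plane("top",395.5,284,.061)-[0,0,.04]))
E
```

```text
anvil back top [0.6339 0.0898 0.022 ]
anvil back bot [0.4466 0.0723 0.022 ]
endbar outer top [ 0.6474 -0.0539  0.009 ]
endbar outer bot [ 0.4621 -0.0723  0.009 ]
anvilfront bot [0.4491 0.0579 0.022 ]
anvilfront rail [0.5423 0.0668 0.022 ]
boardA [0.5422 0.0443 0.002 ]
boardB [ 0.543  -0.0042  0.002 ]
C [ 0.4741 -0.0042  0.002 ]
D [0.4727 0.0443 0.002 ]
jawface top [ 0.5525 -0.0192  0.021 ]
jawface bot [ 0.4532 -0.0293  0.021 ]
jawback top [ 0.5552 -0.0347  0.021 ]
jawback bot [ 0.4557 -0.044   0.021 ]
red grip top [ 0.50948864 -0.02796116  0.061     ] [ 0.50965089 -0.03157084  0.061     ]
yel grip top [0.60056978 0.06615826 0.061     ] [0.59855912 0.06608016 0.061     ]
redptr [ 0.5592268  -0.01972716  0.018     ] [ 0.55790826 -0.01803707  0.018     ]
yelptr [0.56303001 0.06721125 0.018     ]
[392.55895692 285.40119694]
```

```bash
cat >> h.py <<'E'
from scipy.spatial.transform import Rotation as Rn
EX=np.array([.9954,.0958,0]);EY=np.array([-.0958,.9954,0])
def need(p,sg=None,st=None):
    s=st or bot.read_state();R=Rn.from_rotvec(s["tcp_rot"]).as_matrix()
    if sg is None: sg=np.sign(R[:,1]@EY)
    y=sg*EY;x=np.array([0,0,-1.]);G=np.stack([x,y,np.cross(x,y)],1)
    r=Rn.from_matrix(R.T@G).as_rotvec()
    print("t",round(s["time"],2),"pos",s["tool_pos"].round(4),"q",s["q"].round(2),"F",s["wrist_force"].round(1),"w",round(s["width"],3))
    print("turn(tool)",r.round(3),"shift cm(tool now)",(R.T@(np.asarray(p)-s["tool_pos"])*100).round(2),"(after turn)",(G.T@(np.asarray(p)-s["tool_pos"])*100).round(2),"tooly",R[:,1].round(3))
E
python3 -c "
from h import *
need([.510,-.0315,.13],1);need([.510,-.0315,.13],-1)"
```

```text
t 0.1 pos [ 0.1869 -0.648   0.2521] q [-1.33  0.26  1.61 -0.    1.27 -0.04] F [ 0.4 -0.7 -0.6] w 0.998
turn(tool) [-2.957 -0.003  0.   ] shift cm(tool now) [ 12.31 -50.25 -48.13] (after turn) [12.21 58.27 38.07] tooly [ 0.277 -0.961 -0.002]
t 0.1 pos [ 0.1869 -0.648   0.2521] q [-1.33  0.26  1.61 -0.    1.27 -0.04] F [ 0.4 -0.7 -0.6] w 0.998
turn(tool) [0.185 0.    0.002] shift cm(tool now) [ 12.31 -50.25 -48.13] (after turn) [ 12.21 -58.27 -38.07] tooly [ 0.277 -0.961 -0.002]
```

>>> {"op": "arm_command", "data": {"series": [[[0.0925,0,0,0,0,0,1],[0.0925,0,0,0,0,0,1],[0,0,0,0,-4,-2.6,1],[0,0,0,0,-4,-2.6,1],[0,0,0,0,-4,-2.6,1],[0,0,0,0,-4,-2.6,1],[0,0,0,0,-4,-2.6,1],[0,0,0,0,-4,-2.6,1],[0,0,0,0,-4,-2.6,1],[0,0,0,0,-4,-2.6,1]]]}}

```text
time: 1.1
tool_pos: [0.3673, -0.302, 0.2457]
tcp_rot: [2.183, 0.095, -2.192]
wrist_force: [1.2, 0.3, 0.4]
width: 0.998
```

```bash
python3 -c "
from h import *
need([.510,-.0315,.13],-1)"
```

```text
t 1.1 pos [ 0.3673 -0.302   0.2457] q [-0.74 -0.11  2.02  0.    1.24  0.75] F [1.2 0.3 0.4] w 0.998
turn(tool) [-0.019  0.004  0.011] shift cm(tool now) [ 11.78 -25.76 -16.34] (after turn) [ 11.57 -25.56 -16.79] tooly [ 0.076 -0.997 -0.011]
```

>>> {"op": "arm_command", "data": {"series": [[[-0.019,0.004,0.01,0,-4.3,-2.8,1],[0,0,0,1,-4.3,-2.8,1],[0,0,0,1,-4.3,-2.8,1],[0,0,0,2,-4.3,-2.8,1],[0,0,0,2,-4.3,-2.8,1],[0,0,0,2,-4,-2.8,1],[0,0,0,2,0,0,1],[0,0,0,0,0,0,1]]]}}

```text
time: 1.9
tool_pos: [0.5024, -0.0407, 0.1511]
tcp_rot: [2.172, 0.112, -2.163]
wrist_force: [-0.4, -0.8, -0.4]
width: 1.002
```

```bash
python3 -c "
from h import *
need([.510,-.0315,.05],-1)
im,d=bot.read_camera('side'); cv2.imwrite('pics/s1.png',cv2.resize(im[120:270,200:360],(800,750))[:600])
im,d=bot.read_camera('top'); cv2.imwrite('pics/t1.png',cv2.resize(im[205:325,300:430],(650,600)))
"
```

```text
t 1.9 pos [ 0.5024 -0.0407  0.1511] q [-0.13  0.03  2.07 -0.    1.04  1.34] F [-0.4 -0.8 -0.4] w 1.002
turn(tool) [ 0.008 -0.004 -0.001] shift cm(tool now) [10.11 -0.85 -0.81] (after turn) [10.11 -0.84 -0.85] tooly [ 0.104 -0.995  0.001]
```

View pics/s1.png

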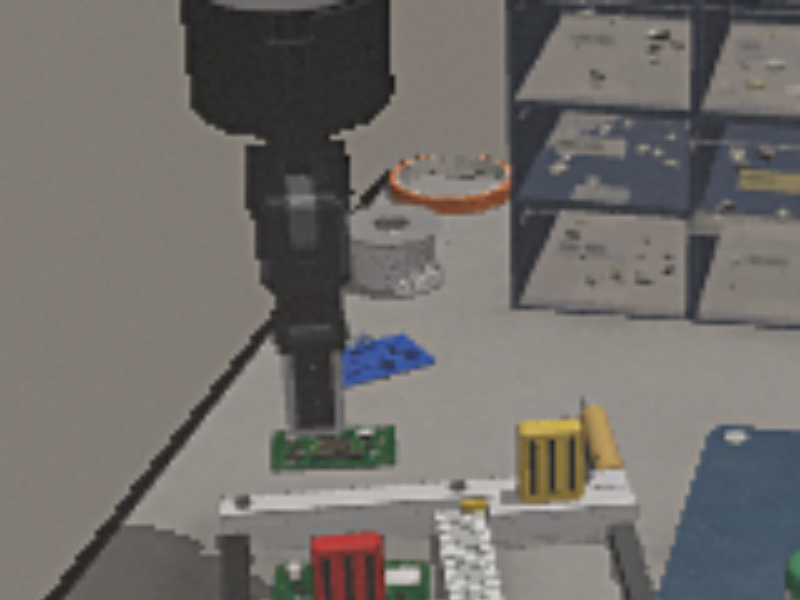

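View pics/t1.png

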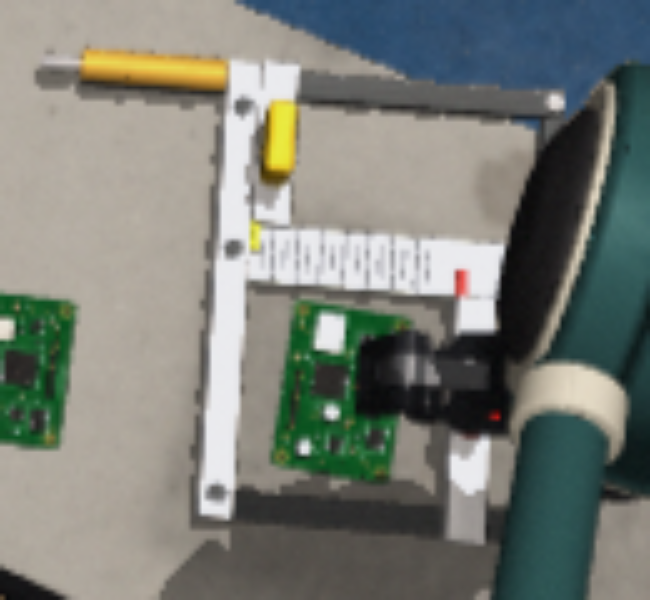

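Candidates for the red grip (top view): red grip (396,284), red pointer (391,261), red pliers (418,92)/(476,143), red screwdriver (372,143). I choose (396,284), on the jaw across the gauge bay. Candidates for the yellow grip: (355,232), brass barrel (330,218), yellow screwdriver (390,153). I choose (355,232). The crop confirms both. Also, the large-looking green board is in the bay at crop (340,390), the spare is left of the anvil, and the blue look-alike is ignored. The gripper is above the red grip with the fingers along holder y.

>>> {"op": "arm_command", "data": {"series": [[[0.008,-0.004,0,2,-0.85,-0.85,1],[0,0,0,2,0,0,1],[0,0,0,2,0,0,1],[0,0,0,1,0,0,1],[0,0,0,0,0,0,1]]]}}

```text
time: 2.5
tool_pos: [0.5178, -0.0387, 0.0905]
tcp_rot: [2.196, 0.087, -2.155]
wrist_force: [0.5, 0.3, 0.9]
width: 0.996
```

```bash
python3 -c "
from h import *
need([.510,-.0315,.05],-1)
im,d=bot.read_camera('side'); cv2.imwrite('pics/s2.png',cv2.resize(im[180:270,220:340],(800,600)))
"
```

```text
t 2.5 pos [ 0.5178 -0.0387  0.0905] q [-0.12  0.12  2.1  -0.    0.9   1.37] F [0.5 0.3 0.9] w 0.996
turn(tool) [-0.011 -0.018 -0.006] shift cm(tool now) [ 4.03 -0.8   0.79] (after turn) [ 4.05 -0.79  0.7 ] tooly [ 0.085 -0.996  0.006]
```

View pics/s2.png

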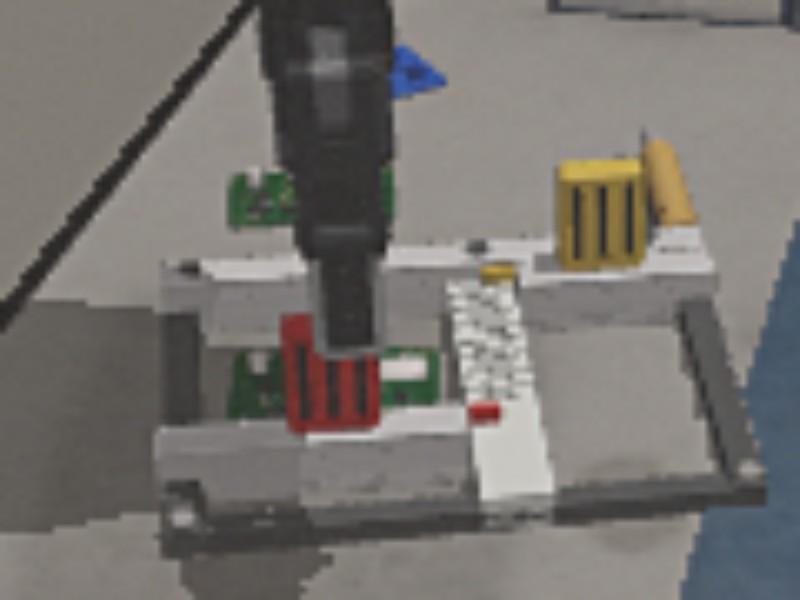

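>>> {"op": "arm_command", "data": {"series": [[[-0.011,-0.018,-0.006,0,-0.8,0.75,1],[0,0,0,0,0,0,1]]]}}

```text
time: 2.75
tool_pos: [0.5109, -0.0319, 0.0935]
tcp_rot: [2.176, 0.103, -2.169]
wrist_force: [0.1, -0.2, -0.3]
width: 1.004
```

```bash
python3 -c "
from h import *
need([.510,-.0315,.05],-1)"
```

```text
t 2.75 pos [ 0.5109 -0.0319  0.0935] q [-0.11  0.11  2.1   0.    0.92  1.36] F [ 0.1 -0.2 -0.3] w 1.004
turn(tool) [-0.001 -0.003 -0.   ] shift cm(tool now) [ 4.35 -0.05  0.1 ] (after turn) [ 4.35 -0.05  0.08] tooly [ 0.095 -0.995  0.   ]
```

>>> {"op": "arm_command", "data": {"series": [[[0,0,0,1.5,0,0.1,1],[0,0,0,1.5,0,0,1],[0,0,0,1.3,0,0,1],[0,0,0,0,0,0,1]]]}}

```text
time: 3.15
tool_pos: [0.5118, -0.0319, 0.0501]
tcp_rot: [2.181, 0.103, -2.162]
wrist_force: [0.2, 0.3, -0.2]
width: 1.005
```

```bash
python3 -c "
from h import *
need([.510,-.0315,.05],-1)"
```

```text
t 3.15 pos [ 0.5118 -0.0319  0.0501] q [-0.11  0.18  2.13  0.    0.83  1.36] F [ 0.2  0.3 -0.2] w 1.005
turn(tool) [ 0.    -0.009 -0.002] shift cm(tool now) [ 0.   -0.05  0.18] (after turn) [ 0.01 -0.05  0.18] tooly [ 0.096 -0.995  0.002]
```

Close gently at 25 N.

>>> {"op": "arm_command", "data": {"series": [[[0,-0.009,0,0,0,0.15,0],[0,0,0,0,0,0,0],[0,0,0,0,0,0,0],[0,0,0,0,0,0,0],[0,0,0,0,0,0,0],[0,0,0,0,0,0,0]]], "newtons": 25}}

```text
time: 3.75
tool_pos: [0.5107, -0.0318, 0.0505]
tcp_rot: [2.171, 0.103, -2.171]
wrist_force: [1.3, -0.3, -3.4]
width: 0.135
```

```bash
python3 -c "
from h import *
need([.510,-.0315,.05],-1)
im,d=bot.read_camera('side'); cv2.imwrite('pics/s3.png',cv2.resize(im[180:270,220:340],(800,600)))
im,d=bot.read_camera('top'); cv2.imwrite('pics/t3.png',cv2.resize(im[205:325,300:430],(650,600)))
for b in blobs(im,'red',(300,200,430,330)):print(b[0],b[1])
"
```

```text
t 3.75 pos [ 0.5107 -0.0318  0.0505] q [-0.11  0.18  2.12 -0.    0.84  1.37] F [ 1.3 -0.3 -3.4] w 0.135
turn(tool) [ 0.     0.    -0.002] shift cm(tool now) [ 0.05 -0.04  0.07] (after turn) [ 0.05 -0.04  0.07] tooly [ 0.096 -0.995  0.002]
```

View pics/s3.png

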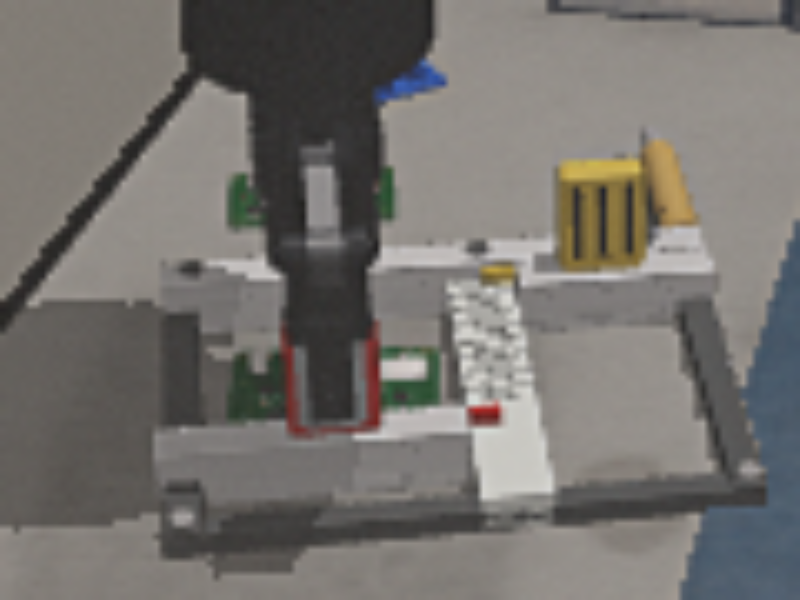

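View pics/t3.png

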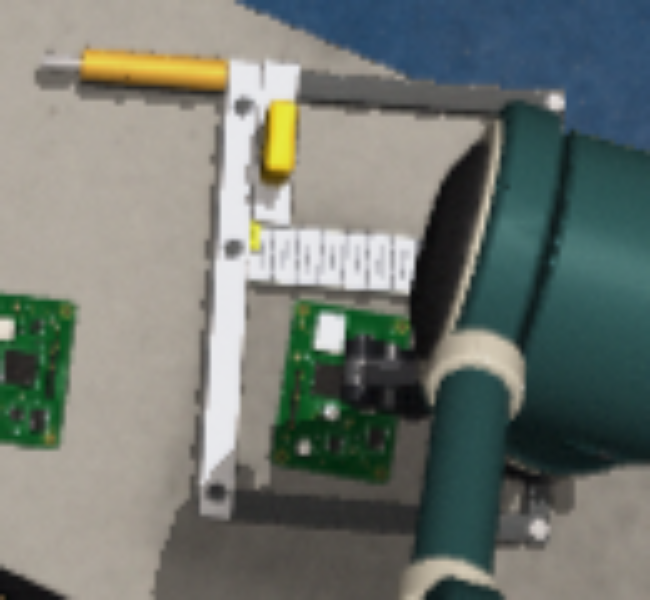

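>>> {"op": "arm_command", "data": {"series": [[[0,0,0,0,-0.3,0.03,0],[0,0,0,0,-0.3,0,0],[0,0,0,0,-0.3,0,0],[0,0,0,0,-0.3,0,0],[0,0,0,0,-0.3,0,0],[0,0,0,0,-0.3,0,0],[0,0,0,0,-0.3,0,0],[0,0,0,0,-0.3,0,0]]]}}

```text
time: 4.65
tool_pos: [0.5084, -0.0078, 0.0506]
tcp_rot: [2.171, 0.1, -2.169]
wrist_force: [-0.7, -3.6, -1.4]
width: 0.134
```

```bash
python3 -c "
from h import *
p=np.array([.510,-.0315,.05])+EY*.04
need(p,-1);print(bot.read_state()['wrist_force']@EY)"
```

```text
t 4.65 pos [ 0.5084 -0.0078  0.0506] q [-0.06  0.17  2.13 -0.01  0.84  1.42] F [-0.7 -3.6 -1.4] w 0.134
turn(tool) [ 0.    -0.001 -0.004] shift cm(tool now) [ 0.05 -1.63  0.07] (after turn) [ 0.06 -1.63  0.07] tooly [ 0.096 -0.995  0.004]
-3.5074540607448608
```

>>> {"op": "arm_command", "data": {"series": [[[0,0,0,0,-0.2,0.03,0],[0,0,0,0,-0.2,0,0],[0,0,0,0,-0.2,0,0],[0,0,0,0,-0.2,0,0],[0,0,0,0,-0.2,0,0]]]}}

```text
time: 5.15
tool_pos: [0.5073, 0.0032, 0.0505]
tcp_rot: [2.171, 0.1, -2.168]
wrist_force: [0.7, -3.5, -2.3]
width: 0.134
```

```bash
python3 -c "
from h import *
p=np.array([.510,-.0315,.05])+EY*.04
need(p,-1);print(bot.read_state()['wrist_force']@EY)
im,d=bot.read_camera('top'); cv2.imwrite('pics/t4.png',cv2.resize(im[205:325,300:430],(650,600)))
"
```

```text
t 5.15 pos [0.5073 0.0032 0.0505] q [-0.04  0.17  2.13 -0.01  0.84  1.44] F [ 0.7 -3.5 -2.3] w 0.134
turn(tool) [ 0.001 -0.001 -0.004] shift cm(tool now) [ 0.05 -0.52  0.07] (after turn) [ 0.05 -0.52  0.07] tooly [ 0.096 -0.995  0.004]
-3.537198175964209
```

View pics/t4.png

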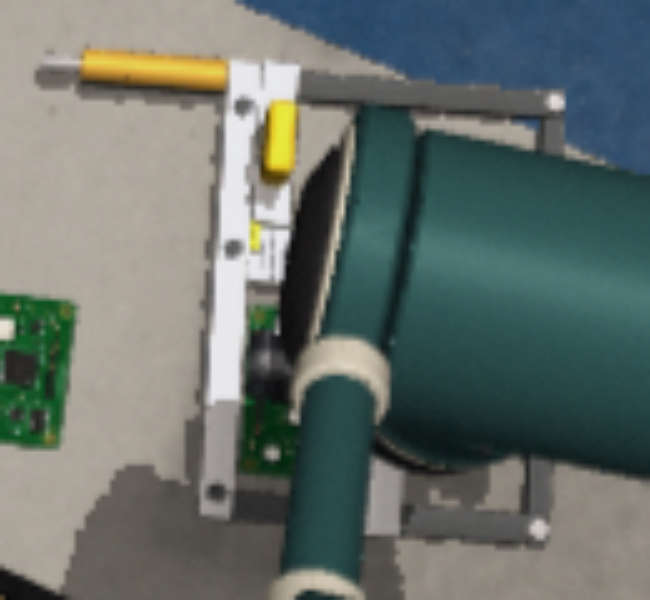

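>>> {"op": "arm_command", "data": {"series": [[[0,0,0,0,-0.15,0.03,0],[0,0,0,0,-0.15,0,0],[0,0,0,0,-0.1,0,0]]]}}

```text
time: 5.5
tool_pos: [0.5071, 0.0061, 0.0506]
tcp_rot: [2.17, 0.099, -2.165]
wrist_force: [1.3, -10.6, -2.4]
width: 0.136
```

>>> {"op": "arm_command", "data": {"series": [[[0,0,0,0,-0.1,0,0]]]}}

```text
time: 5.6
tool_pos: [0.5071, 0.0061, 0.0506]
tcp_rot: [2.169, 0.097, -2.164]
wrist_force: [2.3, -9.0, -3.4]
width: 0.132
```

>>> {"op": "arm_command", "data": {"series": [[[0,0,0,0,-0.1,0,0]]]}}

```text
time: 5.7
tool_pos: [0.5071, 0.0061, 0.0506]
tcp_rot: [2.168, 0.096, -2.163]
wrist_force: [1.7, -8.2, -2.5]
width: 0.135
```

```bash
python3 -c "
from h import *
p=np.array([.510,-.0315,.05])+EY*.04
need(p,-1);print(bot.read_state()['wrist_force']@EY)
im,d=bot.read_camera('side'); cv2.imwrite('pics/s5.png',cv2.resize(im[180:270,220:340],(800,600),interpolation=cv2.INTER_CUBIC))
"
```

```text
t 5.7 pos [0.5071 0.0061 0.0506] q [-0.03  0.17  2.14 -0.01  0.83  1.45] F [ 1.7 -8.2 -2.5] w 0.135
turn(tool) [ 0.003 -0.002 -0.011] shift cm(tool now) [ 0.05 -0.23  0.07] (after turn) [ 0.06 -0.23  0.07] tooly [ 0.099 -0.995  0.011]
-8.278904370705872
```

View pics/s5.png

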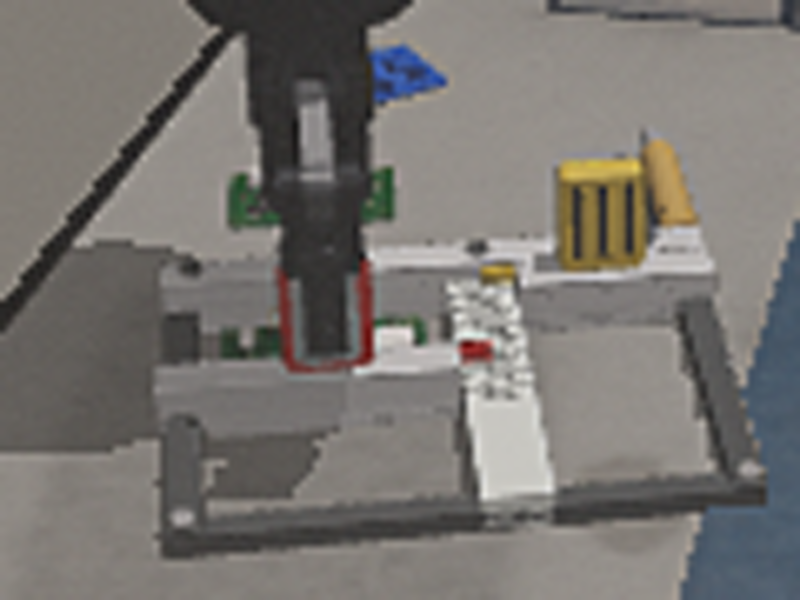

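>>> {"op": "arm_command", "data": {"series": [[[0,0,0,0,-0.2,0,0],[0,0,0,0,-0.2,0,0]]]}}

```text
time: 5.95
tool_pos: [0.5071, 0.0063, 0.0506]
tcp_rot: [2.165, 0.09, -2.159]
wrist_force: [1.7, -14.0, -2.0]
width: 0.136
```

>>> {"op": "arm_command", "data": {"series": [[[0,0,0,0,0,0,0],[0,0,0,0,0,0,0.4],[0,0,0,0,0,0,0.5],[0,0,0,0,0,0,0.5],[0,0,0,0,0,0,0.5]]]}}

```text
time: 6.45
tool_pos: [0.5065, 0.0074, 0.0509]
tcp_rot: [2.166, 0.091, -2.162]
wrist_force: [-0.6, -0.6, 0.1]
width: 0.498
```

```bash
python3 -c "
from h import *
need([.5071,.0063,.12],-1)
"
```

```text
t 6.45 pos [0.5065 0.0074 0.0509] q [-0.03  0.17  2.14 -0.02  0.83  1.46] F [-0.6 -0.6  0.1] w 0.498
turn(tool) [ 0.003 -0.001 -0.015] shift cm(tool now) [-6.9   0.22 -0.06] (after turn) [-6.91  0.11 -0.05] tooly [ 0.099 -0.995  0.015]
```

Rise, then move sideways above the yellow grip (target TCP about 0.599, 0.066, 0.12).

>>> {"op": "arm_command", "data": {"series": [[[0,0,-0.015,-2,0.05,0,0.6],[0,0,0,-2,0,0,1],[0,0,0,-2,0,0,1],[0,0,0,-1.5,0,0,1],[0,0,0,0,0,0,1]]]}}

```text
time: 6.95
tool_pos: [0.505, 0.0085, 0.1275]
tcp_rot: [2.168, 0.111, -2.173]
wrist_force: [0.3, -1.1, 0.0]
width: 0.999
```

```bash
python3 -c "
from h import *
need([.599,.0655,.12],-1)
"
```

```text
t 6.95 pos [0.505  0.0085 0.1275] q [-0.03  0.06  2.09  0.    1.    1.44] F [ 0.3 -1.1  0. ] w 0.999
turn(tool) [0.005 0.002 0.002] shift cm(tool now) [ 0.74 -4.73 -9.93] (after turn) [ 0.75 -4.77 -9.9 ] tooly [ 0.1   -0.995 -0.002]
```

>>> {"op": "arm_command", "data": {"series": [[[0.005,0.002,0,0,-1.2,-2.5,1],[0,0,0,0,-1.2,-2.5,1],[0,0,0,0,-1.2,-2.5,1],[0,0,0,0,-1.2,-2.4,1],[0,0,0,0,0,0,1],[0,0,0,0,0,0,1]]]}}

```text
time: 7.55
tool_pos: [0.5989, 0.0685, 0.1223]
tcp_rot: [2.167, 0.106, -2.179]
wrist_force: [-0.4, -0.3, 0.5]
width: 1.002
```

```bash
python3 -c "
from h import *
need([.599,.0655,.09],-1)
im,d=bot.read_camera('side'); cv2.imwrite('pics/s6.png',cv2.resize(im[180:270,220:340],(800,600),interpolation=cv2.INTER_CUBIC))
im,d=bot.read_camera('top'); cv2.imwrite('pics/t6.png',cv2.resize(im[205:325,300:430],(650,600)))
for b in blobs(im,'red',(300,200,430,330))+blobs(im,'yel',(300,200,430,330)):print(b[0],b[1])
"
```

```text
t 7.55 pos [0.5989 0.0685 0.1223] q [0.07 0.24 1.88 0.   1.02 1.55] F [-0.4 -0.3  0.5] w 1.002
turn(tool) [-0.     0.006  0.002] shift cm(tool now) [ 3.23  0.3  -0.  ] (after turn) [3.23 0.3  0.01] tooly [ 0.095 -0.995 -0.002]
[374 258   2   2   3] [374.33333333 258.33333333]
[317 216   1   2   2] [317.  216.5]
[353 234   6   4  20] [355.35 235.5 ]
[354 239   1   1   1] [354. 239.]
[356 240   1   1   1] [356. 240.]
[350 250   1   1   1] [350. 250.]
[350 252   1   1   1] [350. 252.]
[310 292   1   1   1] [310. 292.]
```

View pics/s6.png

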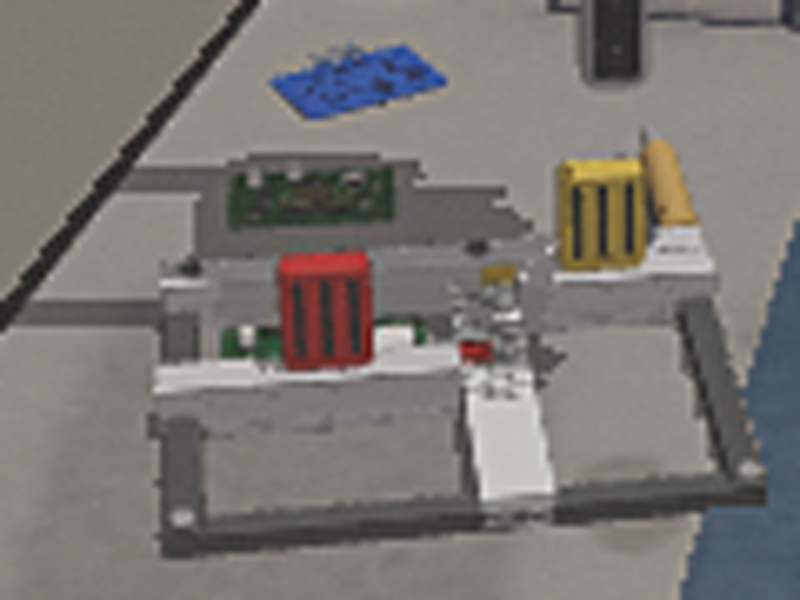

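View pics/t6.png

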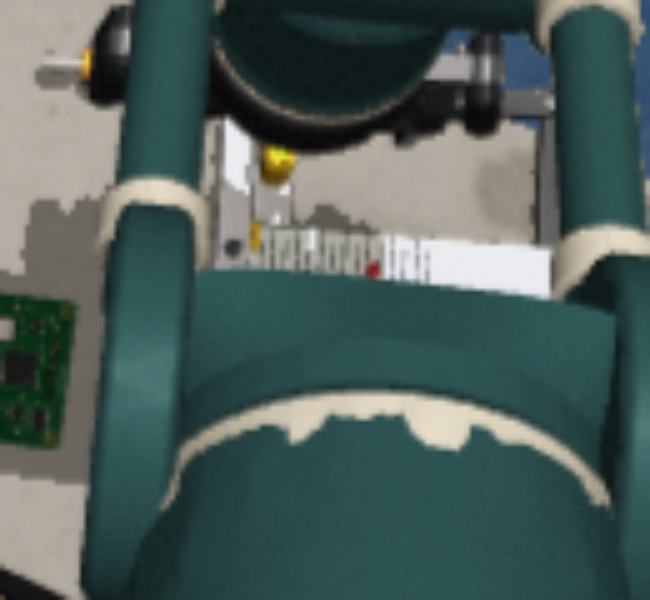

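>>> {"op": "arm_command", "data": {"series": [[[0,0.006,0.002,1.5,0.3,0,1],[0,0,0,1.5,0,0,1],[0,0,0,1.5,0,0,1],[0,0,0,1.5,0,0,1],[0,0,0,0,0,0,1],[0,0,0,0,0,0,1]]]}}

```text
time: 8.25
tool_pos: [0.595, 0.0633, 0.0579]
tcp_rot: [2.171, 0.101, -2.177]
wrist_force: [0.4, -0.5, 0.2]
width: 0.998
```

```bash
python3 -c "
from h import *
need([.599,.0655,.05],-1)
"
```

```text
t 8.25 pos [0.595  0.0633 0.0579] q [0.06 0.31 1.93 0.   0.9  1.54] F [ 0.4 -0.5  0.2] w 0.998
turn(tool) [-0.003  0.003  0.   ] shift cm(tool now) [ 0.79 -0.19 -0.43] (after turn) [ 0.79 -0.18 -0.42] tooly [ 0.093 -0.996 -0.   ]
```

>>> {"op": "arm_command", "data": {"series": [[[-0.003,0.003,0,0.8,-0.18,-0.42,1],[0,0,0,0,0,0,1]]]}}

```text
time: 8.45
tool_pos: [0.5997, 0.0656, 0.0498]
tcp_rot: [2.174, 0.105, -2.171]
wrist_force: [-0.5, -0.4, 0.3]
width: 0.998
```

```bash
python3 -c "
from h import *
need([.599,.0655,.05],-1)
im,d=bot.read_camera('side'); cv2.imwrite('pics/s7.png',cv2.resize(im[180:270,220:340],(800,600),interpolation=cv2.INTER_CUBIC))
"
```

```text
t 8.45 pos [0.5997 0.0656 0.0498] q [0.07 0.33 1.93 0.   0.88 1.54] F [-0.5 -0.4  0.3] w 0.998
turn(tool) [ 0.    -0.002  0.   ] shift cm(tool now) [-0.02  0.01  0.07] (after turn) [-0.02  0.01  0.07] tooly [ 0.096 -0.995 -0.   ]
```

View pics/s7.png

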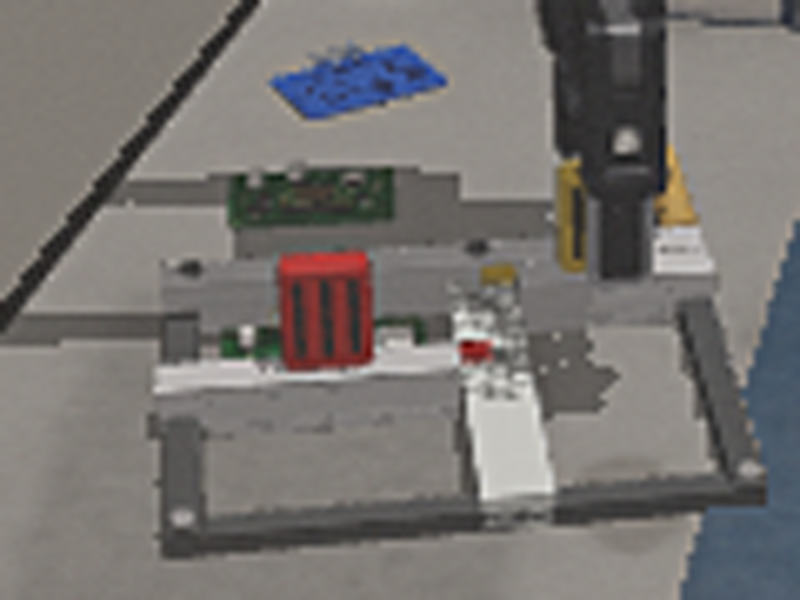

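```bash
python3 -c "
from h import *
p=np.array([.5997,.0656,.04])-EY*.05
print(proj('side',p), proj('side',[.599,.0655,.061]),proj('side',[.599,.0605,.03]),proj('side',[.5997,.0655,.061]))
"
```

```text
[313.3927943  224.07255071] [310.10076307 205.01687577] [310.29665761 217.8403097 ] [310.40679395 205.00944361]
```

Projection agrees (finger expected at column 313.4, seen at about 313.5), so the finger is centred on the yellow grip. Grip at 40 N.

>>> {"op": "arm_command", "data": {"series": [[[0,0,0,0,0,0,0],[0,0,0,0,0,0,0],[0,0,0,0,0,0,0],[0,0,0,0,0,0,0],[0,0,0,0,0,0,0],[0,0,0,0,0,0,0],[0,0,0,0,0,0,0]]], "newtons": 40}}

```text
time: 9.2
tool_pos: [0.6018, 0.0654, 0.0525]
tcp_rot: [2.179, 0.104, -2.165]
wrist_force: [-0.4, -0.2, -0.5]
width: 0.133
```

```bash
python3 -c "
from h import *
s=bot.read_state();need(s['tool_pos']-EY*.05,-1,s);print(s['tool_pos']@EY, s['wrist_force']@EY)
im,d=bot.read_camera('side'); cv2.imwrite('pics/s8.png',cv2.resize(im[180:270,220:340],(800,600),interpolation=cv2.INTER_CUBIC))
"
```

```text
t 9.2 pos [0.6018 0.0654 0.0525] q [ 0.07  0.33  1.93 -0.    0.88  1.54] F [-0.4 -0.2 -0.5] w 0.133
turn(tool) [ 0.    -0.006 -0.001] shift cm(tool now) [0. 5. 0.] (after turn) [0. 5. 0.] tooly [ 0.096 -0.995  0.001]
0.007408627353195125 -0.129116423155417
```

View pics/s8.png

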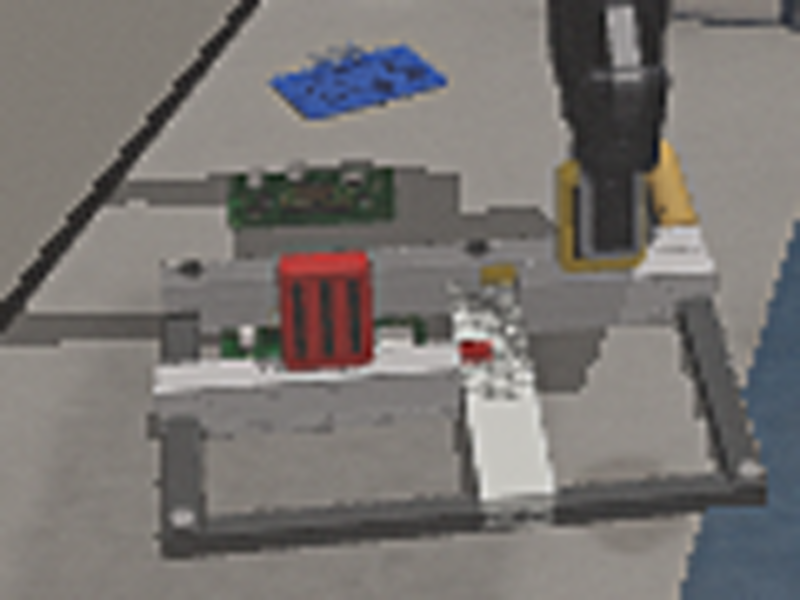

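>>> {"op": "arm_command", "data": {"series": [[[0,0,0,0,0.5,0,0],[0,0,0,0,0.5,0,0],[0,0,0,0,0.5,0,0],[0,0,0,0,0.5,0,0],[0,0,0,0,0.5,0,0],[0,0,0,0,0.5,0,0],[0,0,0,0,0.5,0,0],[0,0,0,0,0.5,0,0]]]}}

```text
time: 10.05
tool_pos: [0.6051, 0.0312, 0.0525]
tcp_rot: [2.184, 0.117, -2.172]
wrist_force: [-1.1, 8.6, 0.1]
width: 0.133
```

```bash
python3 -c "
from h import *
s=bot.read_state();need(np.array([.6018,.0654,.0525])-EY*.05,-1,s);print(s['tool_pos']@EY, s['wrist_force']@EY)
im,d=bot.read_camera('top'); cv2.imwrite('pics/t9.png',cv2.resize(im[205:325,300:430],(650,600)))
"
```

```text
t 10.05 pos [0.6051 0.0312 0.0525] q [0.   0.33 1.92 0.02 0.88 1.47] F [-1.1  8.6  0.1] w 0.133
turn(tool) [-0.001 -0.006  0.011] shift cm(tool now) [-0.02  1.56 -0.  ] (after turn) [ 0.    1.56 -0.  ] tooly [ 0.095 -0.995 -0.011]
-0.026944683368787813 8.654950888600602
```

View pics/t9.png

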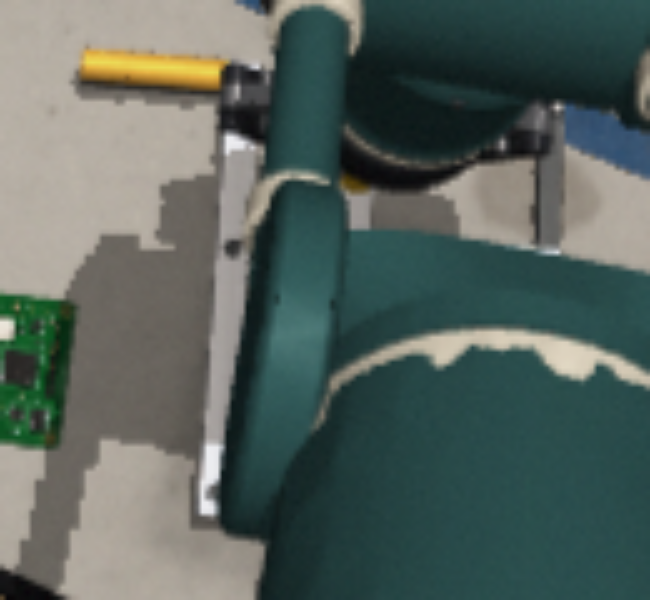

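>>> {"op": "arm_command", "data": {"series": [[[0,0,0.01,0,0.5,0,0],[0,0,0,0,0.5,0,0],[0,0,0,0,0.4,0,0],[0,0,0,0,0.1,0,0]]]}}

```text
time: 10.5
tool_pos: [0.6061, 0.0207, 0.0525]
tcp_rot: [2.184, 0.114, -2.172]
wrist_force: [-0.7, 9.6, 0.2]
width: 0.13
```

```bash
cat > chk.py <<'E'
from h import *
import sys
s=bot.read_state();need(np.array([.6018,.0654,.0525])-EY*.05,-1,s);print(s['tool_pos']@EY-.00741, s['wrist_force']@EY)
im,d=bot.read_camera('side'); cv2.imwrite('pics/%s.png'%sys.argv[1],cv2.resize(im[215:260,270:330],(800,600),interpolation=cv2.INTER_CUBIC))
np.save(sys.argv[1]+'.npy',im)
E
python3 chk.py s10
```

```text
t 10.5 pos [0.6061 0.0207 0.0525] q [-0.01  0.33  1.92  0.01  0.88  1.46] F [-0.7  9.6  0.2] w 0.13
turn(tool) [-0.002 -0.006  0.01 ] shift cm(tool now) [-0.    0.51 -0.  ] (after turn) [ 0.    0.51 -0.  ] tooly [ 0.094 -0.996 -0.01 ]
-0.04490920225527142 9.648568595111403
```

View pics/s10.png

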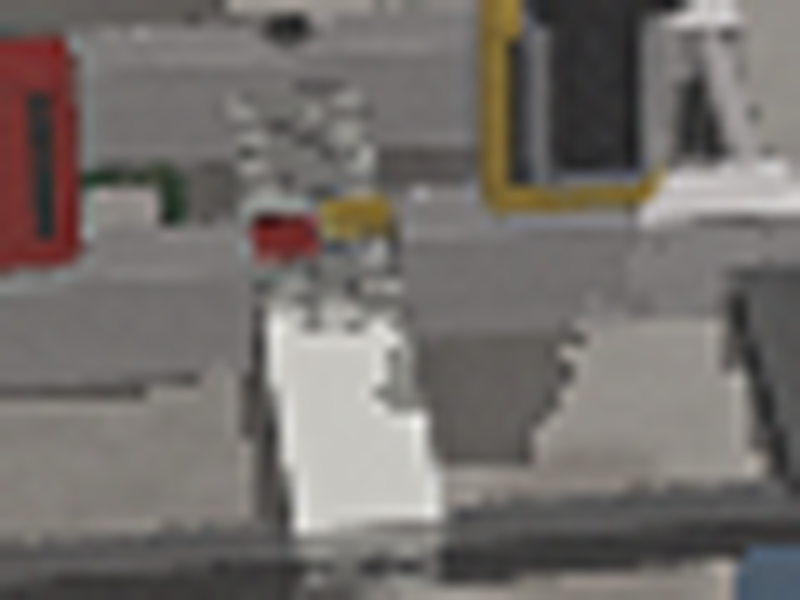

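```bash
cat > ptr.py <<'E'
from h import *
import sys
im=np.load(sys.argv[1]+'.npy').astype(float)
R=im[...,2]-np.maximum(im[...,1],im[...,0]); Y=np.minimum(im[...,2],im[...,1])-im[...,0]-.0*R
def cen(W,roi,th):
    u0,v0,u1,v1=roi;w=np.clip(W[v0:v1,u0:u1]-th,0,None);vv,uu=np.mgrid[v0:v1,u0:u1]
    return (uu*w).sum()/w.sum(),(vv*w).sum()/w.sum()
r=cen(R,(286,226,297,238),30)
y=cen(Y,(292,225,302,237),30)
P=lambda c:plane('side',*c,.018)
pr,py=P(r),P(y)
print('red',np.round(r,2),pr.round(4),'yel',np.round(y,2),py.round(4),'delta holder xy mm',((py-pr)@EX*1e3).round(2),((py-pr)@EY*1e3).round(2))
E
python3 ptr.py s10; python3 - <<'E'
import numpy as np
im=np.load('s10.npy').astype(int)
print((im[...,2]-im[...,1])[227:238,286:302]);print((im[...,1]-im[...,0])[227:238,286:302])
E
```

```text
red [290.93 232.36] [0.5543 0.0191 0.018 ] yel [296.09 230.58] [0.5658 0.026  0.018 ] delta holder xy mm 12.14 5.77
[[ 3  1  2  3  3  1  2  2  2  1  1  0  2  4  3  5]
 [ 3  1  2  2  2  2  3  0  1  0  2  1  0  4  3  3]
 [ 2  2  0  1  0  2  0  1  1  1  5  8  8  3  3  2]
 [ 5  2 -1 -2 -3 -4 -4 -1 16 22 23 22 22  8  5  2]
 [ 4  2 -2 28 36 40 45 46 13 19 19 19 20  7  4  2]
 [ 3  1 17 68 72 70 72 40  5 15 15  9 11  5  3  2]
 [ 4  1 -4 55 63 65 64 61  2 -1 -2  1  0  1  3  4]
 [ 4  2 -1 34 35 31 13 16 -1  1  0  2  1  1  4  2]
 [ 3  3 -1 -3 -5 -3 -3 -1  1  0  1  3  1  0  3  2]
 [ 2  4  3  0 -1  1  1  2  1  1  2  3  3  2  3  1]
 [ 3  3  3  3  1  1  1  1  0  1  3  0  1  1  4  3]]
[[ 4  2  4  3  3  3  3  2  3  3  4  4  3  3  2  2]
 [ 3  3  4  3  3  1  1  3  2  1  1  0  2  0  4  3]
 [ 3  3  3  4  5  3  2  0  1 -3 17 17 20  1  0 -2]
 [ 2  3  4  4  4  4  4 -1 49 59 58 59 61 19 -2  1]
 [ 1  1  3  2 -2  2  0 -4 43 50 48 49 53 16 -1  1]
 [ 1  1  1  2  2  2  3 -2 33 43 42 26 25 16 -1  2]
 [ 2  1  1  0  4  1  2  0 -4 -4 -2 -3  1 -1 -1  1]
 [ 0  0  2  2  3  3  2  2  2  3  2  3  4  1  0  1]
 [ 2  2  1  3  3  3  3  2  3  4  2  3  2  3  1  2]
 [ 2  0  1  2  4  4  5  2  4  3  2  4  4  4  1  2]
 [ 2  1  0  2  5  4  4  2  6  4  3  3  3  5  0  1]]
```

>>> {"op": "arm_command", "data": {"series": [[[0,0,0.005,0,0.4,0,0],[0,0,0,0,0.3,0,0]]]}}

```text
time: 10.75
tool_pos: [0.6064, 0.0169, 0.0525]
tcp_rot: [2.184, 0.114, -2.172]
wrist_force: [-0.7, 9.2, 1.0]
width: 0.132
```

```bash
python3 chk.py s11; python3 ptr.py s11
```

```text
t 10.75 pos [0.6064 0.0169 0.0525] q [-0.02  0.33  1.92  0.01  0.88  1.45] F [-0.7  9.2  1. ] w 0.132
turn(tool) [-0.002 -0.006  0.01 ] shift cm(tool now) [-0.    0.13 -0.  ] (after turn) [ 0.    0.13 -0.  ] tooly [ 0.094 -0.996 -0.01 ]
-0.048672521239706196 9.206418313049815
red [290.93 232.34] [0.5543 0.0192 0.018 ] yel [296.37 231.33] [0.5664 0.0228 0.018 ] delta holder xy mm 12.44 2.45
```

View pics/s11.png

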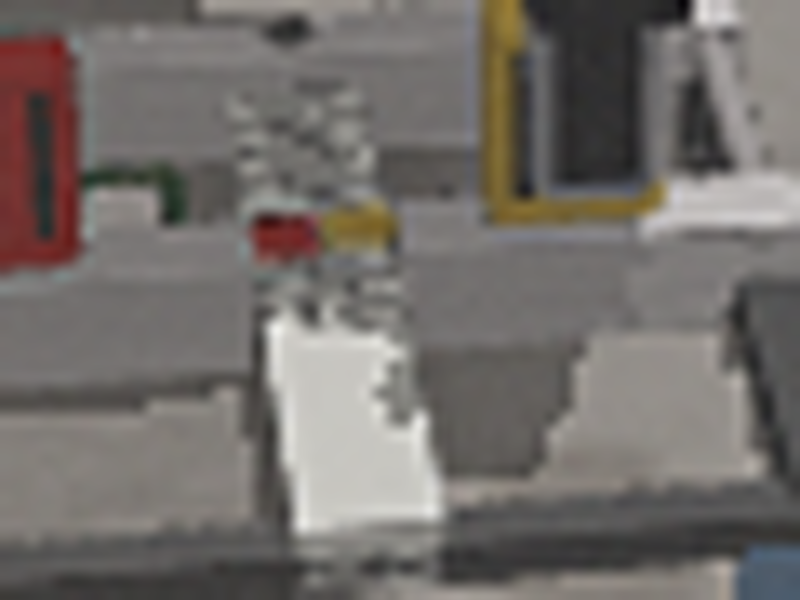

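>>> {"op": "arm_command", "data": {"series": [[[0,0,0.003,0,0.26,0,0]]]}}

```text
time: 10.9
tool_pos: [0.6066, 0.0157, 0.0525]
tcp_rot: [2.183, 0.113, -2.172]
wrist_force: [0.4, 10.2, 0.6]
width: 0.135
```

```bash
python3 chk.py s12; python3 ptr.py s12;python3 chk.py s12b; python3 ptr.py s12b
```

```text
t 10.9 pos [0.6066 0.0157 0.0525] q [-0.02  0.33  1.92  0.01  0.88  1.45] F [ 0.4 10.2  0.6] w 0.135
turn(tool) [-0.002 -0.006  0.009] shift cm(tool now) [ 0.    0.01 -0.  ] (after turn) [ 0.    0.01 -0.  ] tooly [ 0.094 -0.996 -0.009]
-0.049864607055332626 10.142916243320608
red [290.93 232.32] [0.5543 0.0193 0.018 ] yel [296.51 231.72] [0.5667 0.0211 0.018 ] delta holder xy mm 12.57 0.67
t 10.95 pos [0.6066 0.0155 0.0525] q [-0.02  0.33  1.92  0.01  0.88  1.45] F [0.4 9.4 0.8] w 0.133
turn(tool) [-0.002 -0.006  0.009] shift cm(tool now) [ 0.   -0.01 -0.  ] (after turn) [ 0.   -0.01 -0.  ] tooly [ 0.094 -0.996 -0.009]
-0.05005080530703484 9.364323900883003
red [290.95 232.35] [0.5543 0.0192 0.018 ] yel [296.57 231.74] [0.5669 0.021  0.018 ] delta holder xy mm 12.68 0.68
```

View pics/s12b.png

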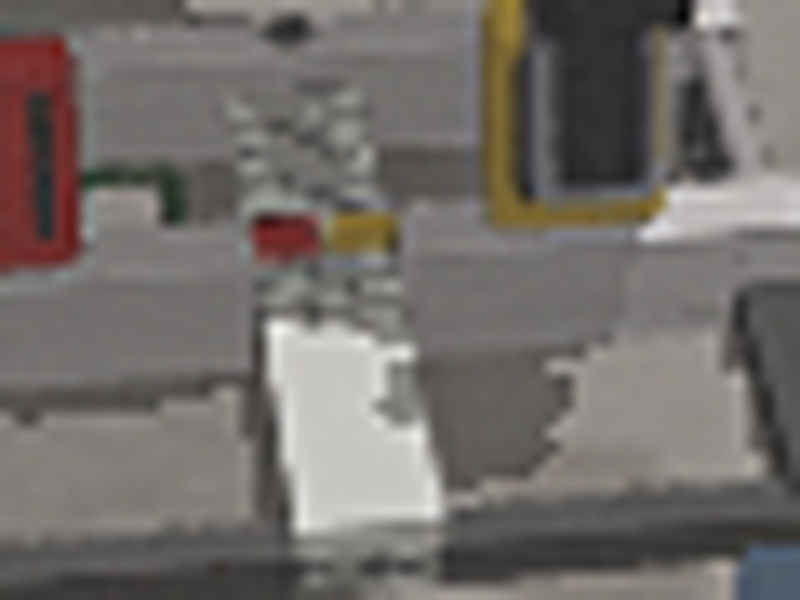

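>>> {"op": "arm_command", "data": {"series": [[[0,0,0,0,0.16,0,0]]]}}

```text
time: 11.1
tool_pos: [0.6066, 0.0156, 0.0525]
tcp_rot: [2.184, 0.116, -2.173]
wrist_force: [-0.5, 9.2, 0.1]
width: 0.135
```

```bash
for i in a b c d; do python3 chk.py s13$i; python3 ptr.py s13$i;done; python3 -c "
from h import *
im,d=bot.read_camera('side'); cv2.imwrite('pics/s14.png',im[100:400,150:600])"
```

```text
t 11.1 pos [0.6066 0.0156 0.0525] q [-0.02  0.33  1.92  0.02  0.88  1.44] F [-0.5  9.2  0.1] w 0.135
turn(tool) [-0.002 -0.006  0.012] shift cm(tool now) [ 0.   -0.01 -0.  ] (after turn) [ 0.   -0.01 -0.  ] tooly [ 0.094 -0.995 -0.012]
-0.05002232318047131 9.242002428730197
red [290.95 232.32] [0.5543 0.0193 0.018 ] yel [296.56 231.75] [0.5669 0.021  0.018 ] delta holder xy mm 12.63 0.55
t 11.15 pos [0.6066 0.0155 0.0525] q [-0.02  0.33  1.92  0.02  0.88  1.44] F [-0.4 10.7  0.8] w 0.132
turn(tool) [-0.002 -0.006  0.012] shift cm(tool now) [ 0.   -0.01 -0.  ] (after turn) [ 0.   -0.01 -0.  ] tooly [ 0.094 -0.995 -0.012]
-0.05006422344158643 10.740827111208004
red [290.93 232.33] [0.5543 0.0192 0.018 ] yel [296.57 231.73] [0.5669 0.0211 0.018 ] delta holder xy mm 12.7 0.66
t 11.2 pos [0.6065 0.0155 0.0525] q [-0.02  0.33  1.92  0.02  0.88  1.44] F [-0.2 10.1  1.1] w 0.133
turn(tool) [-0.002 -0.005  0.012] shift cm(tool now) [-0.   -0.01 -0.01] (after turn) [-0.   -0.01 -0.01] tooly [ 0.094 -0.995 -0.012]
-0.050044818108882755 10.097248072025794
red [290.95 232.34] [0.5543 0.0192 0.018 ] yel [296.55 231.73] [0.5668 0.0211 0.018 ] delta holder xy mm 12.63 0.7
t 11.25 pos [0.6066 0.0155 0.0525] q [-0.02  0.33  1.92  0.02  0.88  1.44] F [-0.1  8.8  0.5] w 0.134
turn(tool) [-0.002 -0.006  0.011] shift cm(tool now) [ 0.   -0.01 -0.  ] (after turn) [ 0.   -0.01 -0.  ] tooly [ 0.094 -0.995 -0.012]
-0.050068700452483975 8.743230631577957
red [290.94 232.33] [0.5543 0.0192 0.018 ] yel [296.57 231.72] [0.5669 0.0211 0.018 ] delta holder xy mm 12.7 0.68
```

View pics/s14.png

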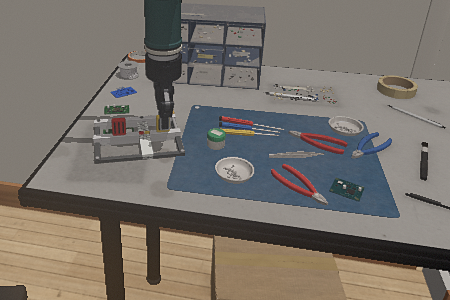

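View pics/s13d.png

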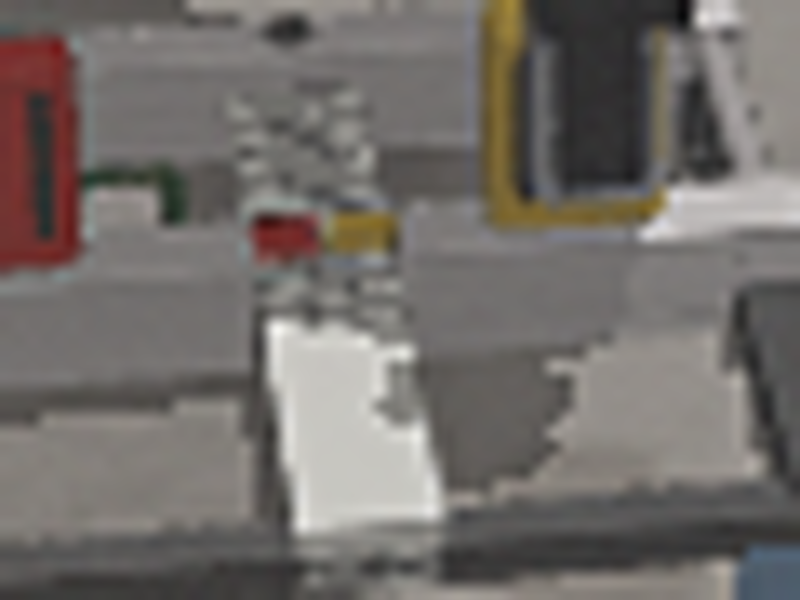

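>>> {"op": "arm_command", "data": {"series": [[[0,0,0.003,0,0.2,0,0]]]}}

```text
time: 11.45
tool_pos: [0.6066, 0.0152, 0.0525]
tcp_rot: [2.184, 0.115, -2.173]
wrist_force: [-1.4, 10.2, 0.8]
width: 0.132
```

```bash
for i in a b c; do python3 chk.py s15$i; python3 ptr.py s15$i;done
```

```text
t 11.45 pos [0.6066 0.0152 0.0525] q [-0.02  0.33  1.92  0.01  0.88  1.44] F [-1.4 10.2  0.8] w 0.132
turn(tool) [-0.002 -0.005  0.011] shift cm(tool now) [ 0.   -0.04 -0.  ] (after turn) [ 0.   -0.04 -0.  ] tooly [ 0.094 -0.995 -0.011]
-0.050401919052457105 10.318045808455
red [290.94 232.34] [0.5543 0.0192 0.018 ] yel [296.58 231.79] [0.5669 0.0208 0.018 ] delta holder xy mm 12.7 0.42
t 11.5 pos [0.6066 0.0152 0.0525] q [-0.02  0.33  1.92  0.01  0.88  1.44] F [-1.6 10.   0.8] w 0.132
turn(tool) [-0.002 -0.006  0.011] shift cm(tool now) [ 0.   -0.04 -0.  ] (after turn) [-0.   -0.04 -0.  ] tooly [ 0.094 -0.995 -0.011]
-0.05040825121013409 10.123782124661435
red [290.91 232.34] [0.5543 0.0192 0.018 ] yel [296.57 231.77] [0.5669 0.0209 0.018 ] delta holder xy mm 12.73 0.5
t 11.55 pos [0.6066 0.0152 0.0525] q [-0.02  0.33  1.92  0.01  0.88  1.44] F [ 0.2 10.2  1.3] w 0.138
turn(tool) [-0.002 -0.006  0.011] shift cm(tool now) [ 0.   -0.05 -0.  ] (after turn) [ 0.   -0.05 -0.  ] tooly [ 0.094 -0.995 -0.011]
-0.05044311085917676 10.119239976837438
red [290.93 232.32] [0.5543 0.0193 0.018 ] yel [296.6  231.78] [0.5669 0.0209 0.018 ] delta holder xy mm 12.75 0.42
```

View pics/s15c.png

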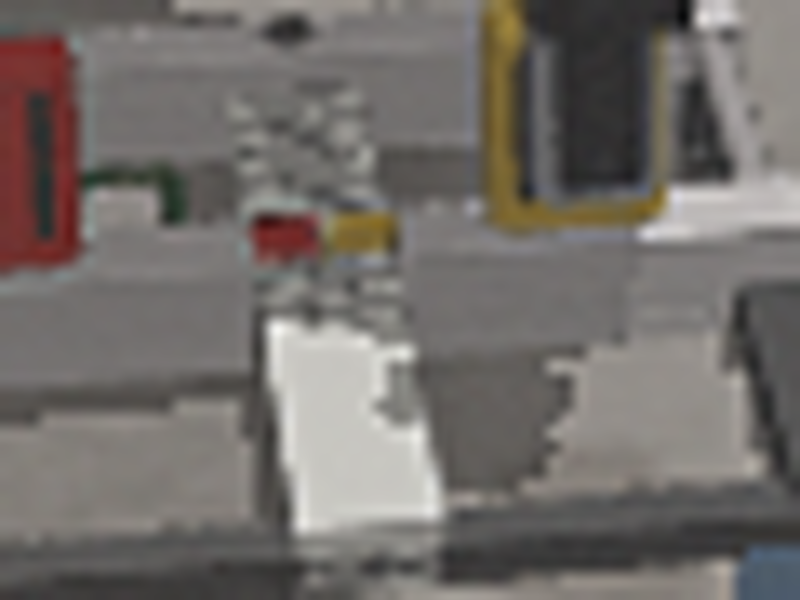

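```bash
python3 -c "
from workcell import bot
print(bot.finish_job())"
```

```text
the job is handed in; nothing more can be done
None
```

I slid the red jaw about 38 mm shut on the large board, until it stopped moving and the wrist force reached 14 N, about 11 N above the jaw's friction. I then let go, and the red pointer has not moved since. I gripped the yellow clamp at 40 N, pulled it open, and handed the job in at about 11.6 s, still holding it against roughly 10 N of spring.

**Pointer alignment:** my last two checks disagreed slightly.
- **Side camera:** the yellow pointer was about 0.45 mm short of the red one. The measured sideways spacing was 12.7 mm, against the 13 mm given.
- **Arm position:** the clamp was opened 50.4 mm, about 0.4 mm past the 50 mm board width, not counting any give in the fingers.

I left it between the two readings. It held steady over three readings.

**Not confirmed:** the arm blocked the top view at the end, so I did not check from above that the board sits square or that the pointers line up. The board lay about 5° off square before I closed the jaw. In the last side views the spare board, the blue look-alike and the other items looked undisturbed.

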